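# Lock out the bench punch, sweep its bed, put it back on line

## Task

Pull the knob on the lockout box straight out until it seats in its on detent, no further, and let go of it. With the knob left seated there, hold the bench brush in the gripper and sweep both offcuts off the punch bed into its tray, never touching them with the gripper. Then stand the brush bristles down on the worktop beside the punch, push the knob back in fully home, and leave the tape roll, flux tin and screwdriver where they are.

Things in the scene. Friction and masses are not known exactly. Their poses are not given: they have to be found in the camera images.
- lockout_box: Grey control station with a sloped face, fixed to the worktop, foot 120 x 106 mm, 107 mm high. Origin: on the worktop near its middle, z up. The face (92 mm along the slope, 94 mm along y) is 25 degrees from level and looks up and to the box's -x: normal n = (-0.423, 0, 0.906) in the box frame. The knob slides along n from the face's middle (-0.008, 0, 0.087) m.
- knob_grip (a point): Middle of the black fluted knob head, on its axis; the point's z axis is n, the pull direction, its y axis the box's y. Head: round, 41 mm across, 24 mm thick; home, this point is 30 mm above the sloped face and the head's underside 18 mm. Below it an 18 mm neck, and on the face a collar 34 mm across, 4 mm high. Grasp with the tool along -n.
- lockout_knob (a joint): Knob travel, m: 0 home, outer stop 0.044; 1.5 N friction, stays where left. On detent: at an unseen travel of 0.014 to 0.026, new each time. Pulling, drag rises to 4-6 N some 9 mm before it, is gone 6 mm before it, then the knob draws itself out; seated it resists 8-11 N either way. Past it the knob is over-pulled and must be pushed back. To push home: 8-11 N first, then little until the stop.
- lock_pin (a joint): Brass tell-tale pin, 9 mm thick, in the sloped face, 34 mm up the slope and 34 mm to the box's +y from the knob axis: its height over the face, m. Nearly flush (0) only while the knob is seated in its on detent, else 0.004 to 0.009 proud.
- punch_bed: Bench punch, fixed. Origin on the worktop, z up. Steel bed top 40 mm high, x -0.08 to 0.08, y -0.06 to 0.09 m in its frame; rear head at x 0.082 to 0.106, 70 mm high, punch bar above it up to 98 mm. Along the bed's -y side an open aluminium tray: x -0.082 to 0.082, y -0.16 to -0.06, floor 3 mm up, walls 22 mm high, 3 mm thick. The bed has no rim: its -y edge drops into the tray.
- tray_centre (a point): Middle of the tray floor, at (0, -0.110, 0.003) m of the punch_bed frame, same axes.
- bench_brush: Wooden brush with a D handle, standing free on its dark firm bristles: 130 mm long (own x), 36 wide (y), 84 high, about 250 g. Origin: middle of the bristle ends, z up. Handle bar along x: 96 long, 20 wide, z 0.060 to 0.084, on posts at x -0.040 and 0.040; below the bar it is open down to the wooden back at z = 0.038.
- angle_offcut: Aluminium L-angle offcut, 60 (own y) x 30 x 26 mm, 120 g, lying free on the bed. Origin: middle of its underside.
- channel_offcut: Aluminium U-channel offcut, 60 (own y) x 32 x 22 mm, 120 g, open upwards, lying free on the bed. Origin: middle of its underside.
- tape_roll: Bystander: roll of tape, 62 mm across, 19 mm high. Origin: middle of its underside.
- flux_tin: Bystander: round tin, 52 mm across, 19 mm high. Origin: middle of its underside.
- screwdriver: Bystander: screwdriver, 193 mm long (own y), 27 mm thick. Origin: middle of its underside.
Mind the look-alikes: they are no part of the job. Leave any brown look-alike of the angle_offcut alone.

How it is judged:
On the way, in this order (a step that is already met when the one before it is completed fails the run):
1. the knob is pulled out, seated in its on detent (tell-tale pin down), and let go (value of joint lockout_knob above 0.01 m and value of joint lock_pin below 0.002 m and contact force between each of the arm, the fingers and lockout_box below 0.2 N), for 0.4 s.
2. both offcuts are in the tray, with the knob still seated in its on detent (value of joint lockout_knob above 0.01 m and value of joint lock_pin below 0.002 m and x of angle_offcut in the frame of punch_bed between -0.082 and 0.082 m and y of angle_offcut in the frame of punch_bed between -0.16 and -0.06 m and height (world z) of each of angle_offcut, channel_offcut below 0.037 m and linear speed of each of angle_offcut, channel_offcut below 0.05 m/s and x of channel_offcut in the frame of punch_bed between -0.082 and 0.082 m and y of channel_offcut in the frame of punch_bed between -0.16 and -0.06 m), for 0.2 s.
3. the knob is pushed fully home (value of joint lockout_knob below 0.003 m), for 0.2 s.
At the end, for the whole second after the job is handed in: The knob is home (within 3 mm of its inner stop); both offcuts lie at rest in the tray (their origins within its walls and below 37 mm above the worktop); the brush stands on its bristles on the worktop (within 0.2 rad of upright), at rest, outside the tray (value of joint lockout_knob below 0.003 m and x of angle_offcut in the frame of punch_bed between -0.082 and 0.082 m and y of angle_offcut in the frame of punch_bed between -0.16 and -0.06 m and height (world z) of each of angle_offcut, channel_offcut below 0.037 m and linear speed of each of angle_offcut, channel_offcut below 0.05 m/s and x of channel_offcut in the frame of punch_bed between -0.082 and 0.082 m and y of channel_offcut in the frame of punch_bed between -0.16 and -0.06 m and height (world z) of bench_brush below 0.012 m and angle between bench_brush's own z axis and vertical below 0.2 rad and linear speed of bench_brush below 0.02 m/s and horizontal distance between bench_brush and tray_centre above 0.06 m); the robot touches nothing.
It fails at once if the gripper or arm touched an offcut (contact force between any of the fingers, the arm and angle_offcut above 0.3 N or contact force between any of the fingers, the arm and channel_offcut above 0.3 N).
It fails at once if the tape roll, flux tin or screwdriver was moved by more than 30 mm (distance of any of tape_roll, flux_tin, screwdriver from where it was at the start of the episode above 0.03 m).
It also fails if it takes over 72 s, if anything falls off the work surface, if the arm or the gripper's body presses on something with over 40 N, if the wrist force passes 120 N, or if a joint passes its speed limit or range.

## Robot

A 6-joint arm with a two-finger parallel gripper is mounted at the origin on a cart in front of the work surface, level with it; the furniture and walls round the work are solid. World frame = base frame: x ahead of the robot, y to its left, z up, the work surface at z = 0. Lengths are in m, angles in rad, forces in N, time in s.
With the tool pointing down it reaches from about 0.325 to 0.775 m from the base axis. Payload 5.5 kg.
Tool frame: the origin (TCP) lies on the front face of the gripper's body, between the roots of the fingers; the fingertips stand 80 mm ahead of it and the grasp point (between the pads) lies 61 mm ahead of it; z points along the fingers, y is the line along which they close (so a half turn about z gives the same grasp; the last joint's range is limited). The gripper opens to 88 mm and grips with 3 to 60 N. Pads are 20 mm wide; open, the fingers measure 115 mm over their backs; the gripper's body (75 mm by 178 mm) begins 61 mm behind the grasp point.
Start: joints at [1.18, 0.091, 1.231, -0, 1.82, -0.057], TCP at [0.197, 0.567, 0.303] pointing down, gripper open.
Joint ranges: [-2.87, 2.87], [-0.86, 2.18], [0.17, 2.46], [-1.51, 4.65], [0.06, 2.69], [-2.65, 2.65]. Speed limits (rad/s): [2.57, 2.57, 3.01, 3.14, 3.14, 3.14].

## Interface

Orientations are given as a 3x3 rotation matrix whose columns are the frame's x, y, z axes.
In Python, from station import monitor, imaging, workorder, finder gives the robot as it stands.
- The arm moves only by the shell command python3 -m pendant 'ROWS' [OPENING]. ROWS is JSON, a list that holds one entry, the list of rows, each a list of 4 numbers: the shift along the tool's x, y, z in m, then the turn about the tool's z in rad. A call has exactly 8 rows; each row is the pose to reach, as a shift and turn from the pose commanded when the call began, along the tool's axes at that moment; what a row does not reach only later rows make up. A row lasts 1/12 s, in which the tool goes at most 41.7 mm and 7.16 degrees, less where a joint would pass 70% of its speed; a pose out of reach is approached as far as the arm can. A call with a gripper value outside its range is refused whole. OPENING is the opening, from 0 (shut) to 1 (fully open), set as the call begins (- or left out, the last holds). The fingers move at their own pace and stop on an object; the grip force is fixed at half the most. Time passes only in rows, so rows that repeat a pose let the fingers close, or fill a call up. It gives the time, the measured TCP pose, the force, the opening and the grip force at its end, in the units of the state.
- monitor.observe(): the state, without advancing time (a new reading comes with each control period).
- imaging.get_image(name): name is "scene" or "top" or "wrist"; returns the picture (480x640x3 uint8, red, green, blue); there is no depth.
- imaging.camera_model(name): a dict with "camera_matrix" (3x3 intrinsics, pixels), "T" (4x4, takes a point from camera to world coordinates); the wrist camera has in their place "tool_from_camera" (4x4, takes a point from camera to tool coordinates, whose origin is the TCP and whose axes are the flange's). Camera axes: x right, y down, z forward; pixel columns grow to the right and rows downward; lengths in m; the calibration is good to about 2 mm. A picture is of the moment at which its call begins: read the wrist's pose just before it. camera_model takes no time and is no camera call.
- workorder.sign_off(): hands the job in; it is judged then, once.
Trained networks look in the newest picture that a camera, given by its name, has taken for a name from the list of things; names that differ only in an ending like _2 or _b are one class to them, and where a whole thing is asked for, a point or a joint stands for the part that bears it (a point fixed in the world has none). Each returns a list of dicts, best first, with "confidence" (0 to 1); they miss things now and then, are a little off and sometimes report something else, mostly with a low value. They report only what shows in the picture. A call takes as long as a camera call. They do not tell look-alikes from the thing itself.
- finder.cut_out(camera, query): "region" (480x640 bool, what is visible of it) and "bbox" ([left, top, right, bottom] in pixels, round what is visible of it).
The state is a dict: "time": time; "joint_pos": joint angles; "qd": joint speeds; "effort": joint torques, N m; "eef_pos": TCP position; "eef_rot": TCP orientation; "wrist_force": force on the tool from outside, world axes, zero at the start; "torque": the same for the moment, N m; "gripper_width": finger opening in m; "finger_force": force on a finger pad.
Only numpy, scipy, OpenCV 4.12 (cv2) and the standard library are available. Lean on these libraries where they do the work, as an engineer would, in place of code of your own. Each camera call takes 0.05 s, during which the arm holds its last target. There are 200 camera calls.

## Working session

There is one attempt and no reset: what is moved stays moved. The work goes in short steps, Python scripts to look and compute and a shell command to move; the robot and the scene stay as the last step left them, time stands still between calls to the robot, and variables do not carry over. Pictures are saved under pics/ and viewed, at most 11 in all, crops included, and the job is handed in when it is done.

```bash
ls; mkdir -p pics
python3 - <<'E'
from station import monitor, imaging, finder
import cv2, numpy as np
np.set_printoptions(precision=4,suppress=True)
for c in ["scene","top"]:
    im=imaging.get_image(c); cv2.imwrite(f"pics/{c}0.png",im[:,:,::-1])
    m=imaging.camera_model(c); print(c,m["camera_matrix"],m["T"])
    for q in ["lockout_box","knob_grip","lock_pin","punch_bed","bench_brush","angle_offcut","channel_offcut","tape_roll","flux_tin","screwdriver"]:
        print(q,[(round(d["confidence"],2),[int(v) for v in d["bbox"]]) for d in finder.cut_out(c,q)][:3])
m=imaging.camera_model("wrist");print(m)
s=monitor.observe();print(s)
E
```

```text
pics
scene [[452.2396   0.     306.5423]
 [  0.     452.2396 244.1573]
 [  0.       0.       1.    ]] [[ 0.641  -0.5729  0.5108  0.0084]
 [-0.7675 -0.4712  0.4347 -0.492 ]
 [-0.0084 -0.6707 -0.7417  0.9362]
 [ 0.      0.      0.      1.    ]]
lockout_box [(0.86, [359, 291, 429, 361]), (0.26, [393, 265, 421, 289])]
knob_grip [(0.62, [378, 305, 403, 320])]
lock_pin []
punch_bed [(0.98, [252, 205, 361, 310]), (0.27, [359, 293, 428, 361])]
bench_brush [(0.72, [200, 192, 241, 233])]
angle_offcut [(0.73, [295, 233, 321, 248]), (0.61, [436, 289, 463, 302])]
channel_offcut [(0.87, [275, 246, 300, 266])]
tape_roll [(0.78, [395, 265, 419, 284])]
flux_tin [(0.67, [270, 203, 287, 218])]
screwdriver [(0.73, [285, 320, 354, 374])]
top [[457.297    0.     315.8303]
 [  0.     457.297  242.8975]
 [  0.       0.       1.    ]] [[-0.0241 -0.9943  0.1043  0.47  ]
 [-0.9996  0.0258  0.0146 -0.0138]
 [-0.0172 -0.1039 -0.9944  1.0604]
 [ 0.      0.      0.      1.    ]]
lockout_box [(0.7, [409, 215, 472, 276]), (0.62, [351, 309, 437, 319])]
knob_grip [(0.9, [435, 243, 462, 261])]
lock_pin [(0.46, [284, 20
[... 566 characters left out ...]
.0786],
       [ 1.    , -0.0005,  0.0001,  0.001 ],
       [-0.0003, -0.2891,  0.9573, -0.0821],
       [ 0.    ,  0.    ,  0.    ,  1.    ]])}
{'time': 1.1, 'joint_pos': array([ 1.1803,  0.0911,  1.2307, -0.    ,  1.8198, -0.0567]), 'qd': array([ 0.0012, -0.0007,  0.0014, -0.0007, -0.0005,  0.0001]), 'effort': array([  0.0004, -44.6229, -40.6488,   0.0696,   0.0204,  -0.    ]), 'eef_pos': array([0.1966, 0.5669, 0.3026]), 'eef_rot': array([[-0.9448,  0.3276,  0.    ],
       [ 0.3276,  0.9448, -0.    ],
       [-0.    , -0.    , -1.    ]]), 'wrist_force': array([0.2489, 0.3273, 0.2492]), 'torque': array([-0.042 ,  0.0047, -0.0047]), 'finger_force': 0.0, 'gripper_width': 0.08770055809241543}
```

View images.

Run:
```python
import cv2
a=cv2.imread("pics/scene0.png")[170:390,180:480];b=cv2.imread("pics/top0.png")[130:340,150:490]
cv2.imwrite("pics/s1.png",cv2.resize(a,None,fx=2.65,fy=2.65,interpolation=cv2.INTER_CUBIC))
cv2.imwrite("pics/t1.png",cv2.resize(b,None,fx=2.35,fy=2.35,interpolation=cv2.INTER_CUBIC))
```

```text
(no output)
```

View pics/s1.png

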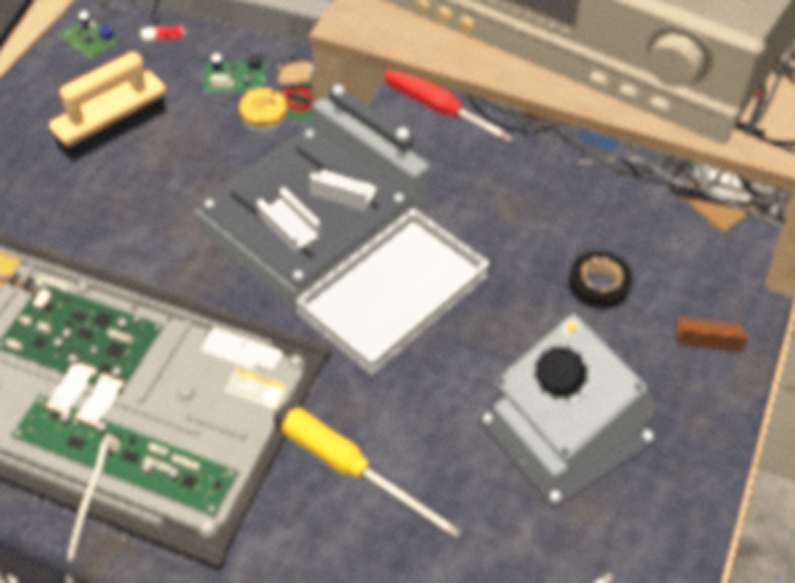

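View pics/t1.png

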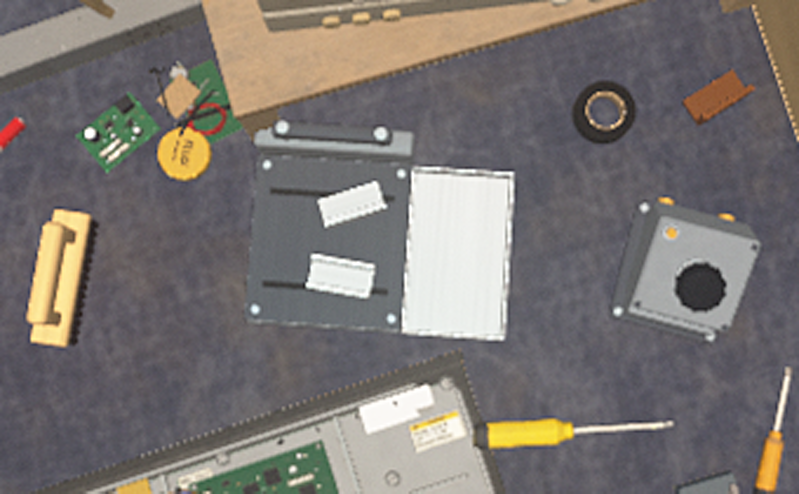

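Scene crop: box right with knob and the pin uphill-left, brush upper left. Top crop (×2.35, offset 150,130): punch bed about (330,240) with tray to its right (455,255), brush (60,278), knob (700,287), pin (671,232). Angle candidates: silver on bed at full px (301,217), brown at (455,171). The silver aluminium one on the bed is meant, and the top crop confirms it. The channel is at (292,245).

```bash
cat > h.py <<'E'
import numpy as np, cv2
from scipy.optimize import least_squares
from station import monitor, imaging, finder
np.set_printoptions(precision=4,suppress=True)
M={c:imaging.camera_model(c) for c in ["top","scene","wrist"]}
def camT(c,s=None):
    if c!="wrist": return M[c]["T"]
    s=s or monitor.observe(); T=np.eye(4); T[:3,:3]=s["eef_rot"]; T[:3,3]=s["eef_pos"]
    return T@M[c]["tool_from_camera"]
def proj(P,c,T=None):
    T=camT(c) if T is None else T
    p=(np.asarray(P,float)-T[:3,3])@T[:3,:3]@M[c]["camera_matrix"].T
    return p[:,:2]/p[:,2:]
def plane(uv,z,c,T=None):
    T=camT(c) if T is None else T
    uv=np.atleast_2d(uv).astype(float)
    d=np.c_[uv,np.ones(len(uv))]@np.linalg.inv(M[c]["camera_matrix"]).T@T[:3,:3].T
    return T[:3,3]+d*((np.reshape(z,(-1,1))-T[2,3])/d[:,2:])
def place(P,q):  # q=x,y,yaw
    c,s=np.cos(q[2]),np.sin(q[2]); P=np.asarray(P,float)
    return np.c_[q[0]+c*P[:,0]-s*P[:,1],q[1]+s*P[:,0]+c*P[:,1],P[:,2]]
def fit(P,uv,q0,c,T=None):
    T=camT(c) if T is None else T
    r=least_squares(lambda q:(proj(place(P,q),c,T)-uv).ravel(),q0,loss="soft_l1",f_scale=1.)
    print("fit",r.x,"res",np.abs(r.fun).round(1)); return r.x
def snap(c,name=None):
    s=monitor.observe(); im=imaging.get_image(c)
    if name: cv2.imwrite(f"pics/{name}.png",im[:,:,::-1])
    return im,camT(c,s)
E
python3 - <<'E'
from h import *
f=lambda a:np.array(a)/2.35+[150,130]
bed=[[.08,.09,.04],[.08,-.06,.04],[-.08,.09,.04],[-.08,-.06,.04],[.082,-.16,.022],[-.082,-.16,.022]]
uv=f([[258,155],[410,158],[247,320],[400,329],[514,171],[507,340]])
print("bed");qb=fit(bed,uv,[.45,0,0],"top")
box=[[-.0258,0,.125],[.0228,.034,.1014],[.0337,.047,.1064],[.0337,-.047,.1064],[-.0497,-.047,.0676],[-.0497,.047,.0676]]
uv=f([[700,287],[671,232],[666,213],[757,240],[727,333],[633,305]])
print("box");fit(box,uv,[.45,-.3,-.2],"top")
print("box, pin+knob");fit(box[:2],uv[:2],[.45,-.3,-.2],"top")
# brush: top of bar and back's right edge
br=[[.048,.01,.084],[.048,-.01,.084],[-.048,.01,.084],[-.048,-.01,.084],[.065,-.018,.038],[-.065,-.018,.038]]
uv=f([[46,224],[63,224],[30,338],[48,340],[91,213],[72,345]])
print("brush");q=fit(br,uv,[.45,.3,0],"top")
for n,p,z in [("angle",[301,217],.02),("chan",[293,245.5],.06),("tape",[404,179],.019),("flux",[228,195],.019)]:
    w=plane(p,.04+.02 if z>.03 or n=="angle" else z,"top")[0]
    c,s=np.cos(qb[2]),np.sin(qb[2]);d=w[:2]-qb[:2]
    print(n,w,"bed frame",[c*d[0]+s*d[1],-s*d[0]+c*d[1]])
E
```

```text
bed
fit [ 0.6006  0.0437 -0.0837] res [0.4 0.1 0.9 2.3 0.8 0.1 1.  0.  0.  0.2 0.4 0.8]
box
fit [ 0.5651 -0.2781 -0.2994] res [0.6 0.8 0.2 1.3 2.2 0.2 2.8 0.3 0.5 0.1 1.9 0.1]
box, pin+knob
fit [ 0.5645 -0.2775 -0.3096] res [0.3 1.1 0.3 1.2]
brush
fit [ 0.5706  0.3153 -0.1291] res [1.1 0.2 0.7 0.7 0.5 4.7 1.  4.5 0.3 1.2 0.1 2.2]
angle [0.6334 0.0323 0.06  ] bed frame [np.float64(0.03365621781087132), np.float64(-0.008667710758137024)]
chan [0.5705 0.0512 0.06  ] bed frame [np.float64(-0.030650548401596325), np.float64(0.004928888872145735)]
tape [ 0.7227 -0.2063  0.019 ] bed frame [np.float64(0.14257503637883182), np.float64(-0.238976196180557)]
flux [0.6964 0.2028 0.019 ] bed frame [np.float64(0.08212862177934807), np.float64(0.1664686078138009)]
```

```bash
python3 -m pendant '[[[-0.2,-0.225,0.007,-0.034],[-0.2,-0.225,0.007,-0.034],[-0.2,-0.225,0.007,-0.034],[-0.2,-0.225,0.007,-0.034],[-0.2,-0.225,0.007,-0.034],[-0.2,-0.225,0.007,-0.034],[-0.2,-0.225,0.007,-0.034],[-0.2,-0.225,0.007,-0.034]]]' 1
python3 -m pendant '[[[-0.2,-0.225,0.007,0],[-0.2,-0.225,0.007,0],[-0.2,-0.225,0.007,0],[-0.2,-0.225,0.007,0],[-0.2,-0.225,0.007,0],[-0.2,-0.225,0.007,0],[-0.2,-0.225,0.007,0],[-0.2,-0.225,0.007,0]]]'
```

```text
time: 1.77
eef_pos: [0.3132, 0.2848, 0.2961]
eef_rot: [[-0.954, 0.3, 0.002], [0.3, 0.954, -0.001], [-0.002, -0.0, -1.0]]
wrist_force: [-0.6, -0.2, -0.0]
gripper_width: 0.0877
finger_force: 0.0
time: 2.43
eef_pos: [0.4378, 0.0106, 0.288]
eef_rot: [[-0.954, 0.3, -0.0], [0.3, 0.954, -0.002], [-0.0, -0.002, -1.0]]
wrist_force: [0.3, -0.1, 0.3]
gripper_width: 0.0876
finger_force: 0.0
```

```bash
python3 -m pendant '[[[-0.187,-0.238,0,0],[-0.187,-0.238,0,0],[-0.187,-0.238,0,0],[-0.187,-0.238,0,0],[-0.187,-0.238,0,0],[-0.187,-0.238,0,0],[-0.187,-0.238,0,0],[-0.187,-0.238,0,0]]]'
python3 - <<'E'
from h import *
im,T=snap("wrist","w0")
for q in ["lockout_box","knob_grip","lock_pin"]:
    for d in finder.cut_out("wrist",q)[:2]:
        v,u=np.nonzero(d["region"]); print(q,round(d["confidence"],2),d["bbox"],u.mean(),v.mean())
q=[.565,-.278,-.3]
print(proj(place([[-.0258,0,.125],[.0228,.034,.1014],[.0337,.047,.1064],[.0337,-.047,.1064],[-.0497,-.047,.0676],[-.0497,.047,.0676]],q),"wrist",T))
s=monitor.observe();print(s["eef_pos"],s["wrist_force"])
E
```

```text
time: 3.1
eef_pos: [0.546, -0.2718, 0.2864]
eef_rot: [[-0.954, 0.299, -0.002], [0.299, 0.954, -0.0], [0.002, -0.001, -1.0]]
wrist_force: [0.3, 1.2, -0.5]
gripper_width: 0.0878
finger_force: 0.0
lockout_box 0.72 [262.7, 168.4, 379.1, 295.9] 319.42296603614375 234.87173897756838
lockout_box 0.42 [392.9, 315.4, 432.2, 363.8] 405.8676337262013 342.7533998186763
knob_grip 0.77 [290.3, 206.6, 349.7, 265.3] 318.93576586849105 235.47700494108705
[[319.1414 233.3708]
 [362.0453 282.9708]
 [378.662  298.121 ]
 [260.608  298.4833]
 [262.896  186.3574]
 [375.7919 185.9594]]
[ 0.5451 -0.2667  0.2885] [0.7311 0.2986 0.2565]
```

View pics/w0.png

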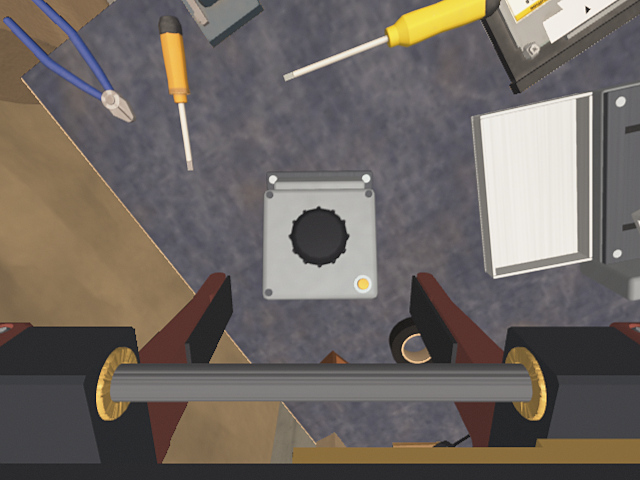

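The picture shows the box squarely below: knob at (319,236), pin at (362,284), both within 3 px of the model. Pose confirmed.

Run:
```python
from h import *
for i in range(3):
    s=monitor.observe();print(s["time"],s["eef_pos"],s["wrist_force"])
    im,T=snap("wrist")
d=finder.cut_out("wrist","knob_grip")[0]; v,u=np.nonzero(d["region"]);print(u.mean(),v.mean())
uv=np.array([[u.mean(),v.mean()],[362.5,284],[377,298],[263,298],[376,190],[263,190]])
box=[[-.0258,0,.125],[.0228,.034,.1014],[.0337,.047,.1064],[.0337,-.047,.1064],[-.0497,.047,.0676],[-.0497,-.047,.0676]]
fit(box,uv,[.565,-.278,-.3],"wrist",T)
```

```text
3.3 [ 0.5451 -0.2667  0.2885] [0.7311 0.2986 0.2565]
3.35 [ 0.545  -0.2662  0.289 ] [-0.9206 -0.2356 -0.9591]
3.4 [ 0.5449 -0.266   0.2893] [-0.1495  0.6517 -0.838 ]
311.4979127134725 237.21290322580646
fit [ 0.5674 -0.2729 -0.2874] res [7.5 1.  0.7 0.4 1.3 1.3 1.2 2.5 1.3 1.6 0.2 0.4]
```

Run:
```python
from h import *
s=dict(eef_pos=np.array([.546,-.2718,.2864]),eef_rot=np.array([[-.954,.299,-.002],[.299,.954,0],[.002,-.001,-1.]]))
uv=np.array([[319,235.5],[362.5,284],[377,298],[263,298],[376,190],[263,190]])
box=np.array([[-.0258,0,.125],[.0228,.034,.1014],[.0337,.047,.1064],[.0337,-.047,.1064],[-.0497,.047,.0676],[-.0497,-.047,.0676]])
q=fit(box,uv,[.565,-.278,-.3],"wrist",camT("wrist",s))
g=place([[-.0207,0,.1142]],q)[0]
s=monitor.observe();R=s["eef_rot"];print("grip",g,s["eef_pos"]);print("shift",R.T@(g-s["eef_pos"]),"yaw",np.arctan2(-R[0,1],R[1,1]))
```

```text
fit [ 0.5665 -0.2783 -0.2952] res [0.3 0.1 0.1 0.4 2.1 1.5 1.7 2.4 0.3 2.6 0.  1.6]
grip [ 0.5467 -0.2723  0.1142] [ 0.5449 -0.2662  0.2895]
shift [-0.0033 -0.0053  0.1753] yaw -0.297894424916844
```

```bash
python3 -m pendant '[[[-0.003,-0.005,0.03,0],[-0.003,-0.005,0.06,0],[-0.003,-0.005,0.085,0],[-0.003,-0.005,0.1,0],[-0.003,-0.005,0.107,0],[-0.003,-0.005,0.11,0],[-0.003,-0.005,0.111,0],[-0.003,-0.005,0.111,0]]]'
python3 -m pendant '[[[0,0,0,0],[0,0,0,0],[0,0,0,0],[0,0,0,0],[0,0,0,0],[0,0,0,0],[0,0,0,0],[0,0,0,0]]]' 0.35
python3 - <<'E'
from h import *
for i in range(4):
    s=monitor.observe();print(s["time"],s["eef_pos"],s["wrist_force"],s["gripper_width"],s["finger_force"]); imaging.get_image("wrist")
E
```

```text
time: 4.17
eef_pos: [0.5467, -0.2734, 0.1793]
eef_rot: [[-0.956, 0.295, 0.002], [0.295, 0.956, -0.001], [-0.002, -0.001, -1.0]]
wrist_force: [-0.7, -1.0, 0.1]
gripper_width: 0.0874
finger_force: 0.0
time: 4.83
eef_pos: [0.5463, -0.2733, 0.1776]
eef_rot: [[-0.955, 0.295, 0.0], [0.295, 0.955, 0.001], [0.0, 0.001, -1.0]]
wrist_force: [-0.4, -0.3, 0.1]
gripper_width: 0.0401
finger_force: 30.0
4.8333 [ 0.5463 -0.2733  0.1776] [-0.3655 -0.3313  0.1251] 0.040097813163176656 30.00691115943482
4.8833 [ 0.5463 -0.2733  0.1776] [-0.3176  0.4258 -0.7454] 0.040207075137655694 30.000009121431503
4.9333 [ 0.5463 -0.2733  0.1776] [0.3509 1.0992 1.0962] 0.03990288402814234 29.999922884744592
4.9833 [ 0.5463 -0.2733  0.1776] [ 0.7702  1.5901 -0.0989] 0.04035226192788268 30.000017647398636
```

```bash
cat > f.py <<'E'
from h import *
P0=np.array([.5463,-.2733,.1776]);c,s_=np.cos(-.295),np.sin(-.295);n=np.array([-.423*c,-.423*s_,.906])
F=[];P=[]
for i in range(5):
    s=monitor.observe();F.append(s["wrist_force"]@n);P.append((s["eef_pos"]-P0)@n); imaging.get_image("wrist")
print("t",s["time"],"travel mm",round(np.mean(P)*1000,2),"F.n",round(np.mean(F),2),"w",round(s["gripper_width"],4))
E
python3 -m pendant '[[[0.0005,0,-0.001,0],[0.001,0,-0.002,0],[0.0014,0,-0.003,0],[0.0018,0,-0.004,0],[0.0021,0,-0.0045,0],[0.0021,0,-0.0045,0],[0.0021,0,-0.0045,0],[0.0021,0,-0.0045,0]]]' | tail -3; python3 f.py
python3 -m pendant '[[[0.0004,0,-0.0009,0],[0.0006,0,-0.0013,0],[0.0008,0,-0.0018,0],[0.0008,0,-0.0018,0],[0.0008,0,-0.0018,0],[0.0008,0,-0.0018,0],[0.0008,0,-0.0018,0],[0.0008,0,-0.0018,0]]]' | tail -3; python3 f.py
```

```text
wrist_force: [3.6, 0.3, -4.1]
gripper_width: 0.0402
finger_force: 30.0
t 5.9 travel mm 5.07 F.n -4.37 w 0.04
wrist_force: [1.8, 3.7, -2.7]
gripper_width: 0.0399
finger_force: 30.0
t 6.8167 travel mm 7.13 F.n -2.56 w 0.04
```

```bash
python3 -m pendant '[[[0.0002,0,-0.0005,0],[0.0004,0,-0.0009,0],[0.0004,0,-0.0009,0],[0.0004,0,-0.0009,0],[0.0004,0,-0.0009,0],[0.0004,0,-0.0009,0],[0.0004,0,-0.0009,0],[0.0004,0,-0.0009,0]]]' | tail -3; python3 f.py
python3 -m pendant '[[[0.0002,0,-0.0005,0],[0.0004,0,-0.0009,0],[0.0004,0,-0.0009,0],[0.0004,0,-0.0009,0],[0.0004,0,-0.0009,0],[0.0004,0,-0.0009,0],[0.0004,0,-0.0009,0],[0.0004,0,-0.0009,0]]]' | tail -3; python3 f.py
```

```text
wrist_force: [3.1, 4.2, -2.8]
gripper_width: 0.0399
finger_force: 30.0
t 7.7333 travel mm 7.91 F.n -3.6 w 0.0401
wrist_force: [3.5, 4.4, -3.2]
gripper_width: 0.0401
finger_force: 30.0
t 8.65 travel mm 8.88 F.n -3.6 w 0.0399
```

```bash
python3 -m pendant '[[[0.0002,0,-0.0005,0],[0.0004,0,-0.0009,0],[0.0004,0,-0.0009,0],[0.0004,0,-0.0009,0],[0.0004,0,-0.0009,0],[0.0004,0,-0.0009,0],[0.0004,0,-0.0009,0],[0.0004,0,-0.0009,0]]]' | tail -3; python3 f.py
python3 -m pendant '[[[0.0002,0,-0.0005,0],[0.0004,0,-0.0009,0],[0.0004,0,-0.0009,0],[0.0004,0,-0.0009,0],[0.0004,0,-0.0009,0],[0.0004,0,-0.0009,0],[0.0004,0,-0.0009,0],[0.0004,0,-0.0009,0]]]' | tail -3; python3 f.py
```

```text
wrist_force: [2.6, 3.4, -3.1]
gripper_width: 0.0401
finger_force: 30.0
t 9.5667 travel mm 9.87 F.n -3.33 w 0.0399
wrist_force: [2.6, 4.0, -2.9]
gripper_width: 0.0401
finger_force: 30.0
t 10.4833 travel mm 10.85 F.n -3.41 w 0.04
```

```bash
python3 -m pendant '[[[0.0002,0,-0.0005,0],[0.0004,0,-0.0009,0],[0.0004,0,-0.0009,0],[0.0004,0,-0.0009,0],[0.0004,0,-0.0009,0],[0.0004,0,-0.0009,0],[0.0004,0,-0.0009,0],[0.0004,0,-0.0009,0]]]' | tail -3; python3 f.py
python3 -m pendant '[[[0.0002,0,-0.0005,0],[0.0004,0,-0.0009,0],[0.0004,0,-0.0009,0],[0.0004,0,-0.0009,0],[0.0004,0,-0.0009,0],[0.0004,0,-0.0009,0],[0.0004,0,-0.0009,0],[0.0004,0,-0.0009,0]]]' | tail -3; python3 f.py
```

```text
wrist_force: [2.7, 3.4, -4.1]
gripper_width: 0.0402
finger_force: 30.0
t 11.4 travel mm 11.78 F.n -4.08 w 0.0401
wrist_force: [3.7, 3.9, -4.8]
gripper_width: 0.04
finger_force: 30.0
t 12.3167 travel mm 12.55 F.n -5.08 w 0.0398
```

```bash
python3 -m pendant '[[[0.0002,0,-0.0005,0],[0.0004,0,-0.0009,0],[0.0004,0,-0.0009,0],[0.0004,0,-0.0009,0],[0.0004,0,-0.0009,0],[0.0004,0,-0.0009,0],[0.0004,0,-0.0009,0],[0.0004,0,-0.0009,0]]]' | tail -3; python3 f.py
python3 -m pendant '[[[0.0002,0,-0.0005,0],[0.0004,0,-0.0009,0],[0.0004,0,-0.0009,0],[0.0004,0,-0.0009,0],[0.0004,0,-0.0009,0],[0.0004,0,-0.0009,0],[0.0004,0,-0.0009,0],[0.0004,0,-0.0009,0]]]' | tail -3; python3 f.py
```

```text
wrist_force: [2.9, 3.6, -5.0]
gripper_width: 0.04
finger_force: 30.0
t 13.2333 travel mm 13.38 F.n -5.41 w 0.04
wrist_force: [4.2, 2.9, -5.1]
gripper_width: 0.0406
finger_force: 30.0
t 14.15 travel mm 14.3 F.n -5.83 w 0.0402
```

```bash
python3 -m pendant '[[[0.0002,0,-0.0005,0],[0.0004,0,-0.0009,0],[0.0004,0,-0.0009,0],[0.0004,0,-0.0009,0],[0.0004,0,-0.0009,0],[0.0004,0,-0.0009,0],[0.0004,0,-0.0009,0],[0.0004,0,-0.0009,0]]]' | tail -3; python3 f.py
python3 -m pendant '[[[0.0002,0,-0.0005,0],[0.0004,0,-0.0009,0],[0.0004,0,-0.0009,0],[0.0004,0,-0.0009,0],[0.0004,0,-0.0009,0],[0.0004,0,-0.0009,0],[0.0004,0,-0.0009,0],[0.0004,0,-0.0009,0]]]' | tail -3; python3 f.py
```

```text
wrist_force: [3.4, 3.6, -5.0]
gripper_width: 0.0399
finger_force: 30.0
t 15.0667 travel mm 15.41 F.n -5.27 w 0.0396
wrist_force: [3.1, 4.0, -3.7]
gripper_width: 0.04
finger_force: 30.0
t 15.9833 travel mm 16.68 F.n -3.48 w 0.0396
```

```bash
python3 -m pendant '[[[0.0004,0,-0.0009,0],[0.0006,0,-0.0014,0],[0.0008,0,-0.0018,0],[0.0008,0,-0.0018,0],[0.0008,0,-0.0018,0],[0.0008,0,-0.0018,0],[0.0008,0,-0.0018,0],[0.0008,0,-0.0018,0]]]' | tail -3; python3 f.py
```

```text
wrist_force: [0.4, 5.7, -2.5]
gripper_width: 0.0399
finger_force: 30.0
t 16.9 travel mm 19.15 F.n -1.41 w 0.0401
```

```bash
python3 -m pendant '[[[0,0,0,0],[0,0,0,0],[0,0,0,0],[0,0,0,0],[0,0,0,0],[0,0,0,0],[0,0,0,0],[0,0,0,0]]]' 0.9
python3 -m pendant '[[[0.005,0,-0.01,0],[0.01,0,-0.022,0],[0.02,0,-0.043,0],[0.03,0,-0.064,0],[0.038,0,-0.082,0],[0.042,0,-0.09,0],[0.042,0,-0.09,0],[0.042,0,-0.09,0]]]'
python3 - <<'E'
from h import *
im,T=snap("wrist"); s=monitor.observe(); print(s["time"],s["eef_pos"])
q=[.5665,-.2783,-.2952]
b=np.array([-.008,0,.087]);n=np.array([-.423,0,.906]);e=np.array([.906,0,.423])
pin=b+.034*e+[0,.034,0]
print("pin flush/9mm",proj(place([pin,pin+.009*n],q),"wrist",T))
print("knob top at 15,20,22,26",proj(place([b+n*(.042+t) for t in (.015,.02,.022,.026)],q),"wrist",T))
for k in ["knob_grip","lock_pin"]:
    for d in finder.cut_out("wrist",k)[:2]: print(k,d["confidence"],d["bbox"])
p=proj(place([b],q),"wrist",T)[0].astype(int); print(p)
x0,y0=p[0]-100,max(p[1]-75,0)
cv2.imwrite("pics/c1.png",cv2.resize(im[y0:y0+150,x0:x0+200,::-1],None,fx=4,fy=4,interpolation=cv2.INTER_CUBIC)); print(x0,y0)
E
```

```text
time: 17.62
eef_pos: [0.5388, -0.2713, 0.1947]
eef_rot: [[-0.955, 0.295, -0.0], [0.295, 0.955, -0.0], [0.0, -0.0, -1.0]]
wrist_force: [-0.2, -0.8, 0.4]
gripper_width: 0.079
finger_force: 0.0
time: 18.28
eef_pos: [0.4987, -0.2589, 0.2855]
eef_rot: [[-0.955, 0.295, 0.002], [0.295, 0.955, -0.001], [-0.002, -0.0, -1.0]]
wrist_force: [-0.2, 0.4, -0.1]
gripper_width: 0.0789
finger_force: 0.0
18.3333 [ 0.4987 -0.2588  0.2841]
pin flush/9mm [[362.1395 337.7273]
 [363.3604 339.2947]]
knob top at 15,20,22,26 [[321.3518 299.2609]
 [321.3462 299.5311]
 [321.344  299.6422]
 [321.3393 299.8699]]
knob_grip 0.82 [291.0, 267.5, 353.7, 331.0]
lock_pin 0.69 [464.9, 131.0, 640.0, 333.5]
lock_pin 0.63 [355.2, 330.9, 369.5, 347.6]
[321 296]
221 221
```

View pics/c1.png

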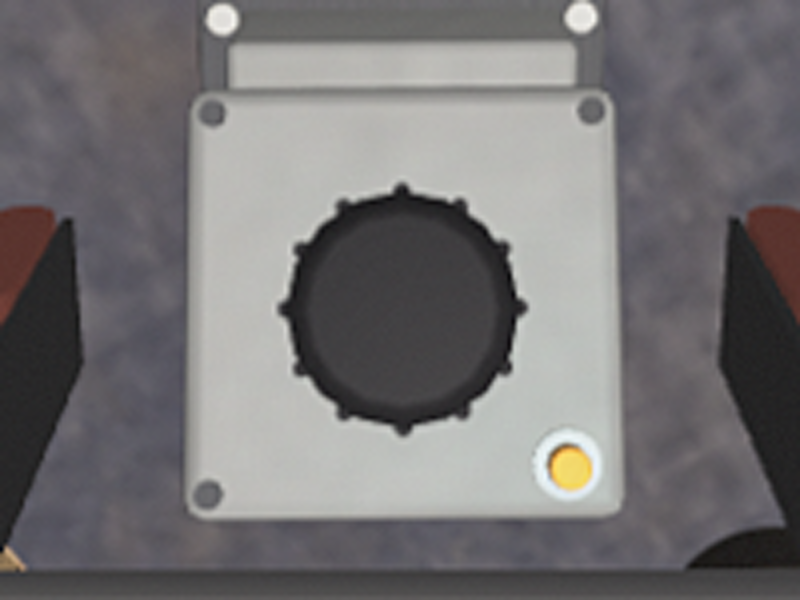

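The pin sits about 1 px off its ring at (571,467) in the crop. From above the height cannot be read, so I'll look obliquely on the way to the brush.

```bash
python3 -m pendant '[[[-0.02,0.035,0,0],[-0.04,0.07,0,0],[-0.06,0.1,0,0],[-0.07,0.12,0,0],[-0.07,0.128,0,0],[-0.07,0.13,0,0],[-0.07,0.13,0,0],[-0.07,0.13,0,0]]]' | head -2
python3 - <<'E'
from h import *
im,T=snap("wrist"); s=monitor.observe(); print(s["time"],s["eef_pos"])
q=[.5665,-.2783,-.2952]
b=np.array([-.008,0,.087]);n=np.array([-.423,0,.906]);e=np.array([.906,0,.423])
pin=b+.034*e+[0,.034,0]
print("pin flush/9mm",proj(place([pin,pin+.009*n],q),"wrist",T))
print("knob mid",proj(place([b+n*(.030+t) for t in (.015,.02,.022,.026)],q),"wrist",T))
for d in finder.cut_out("wrist","knob_grip")[:1]: v,u=np.nonzero(d["region"]);print(d["confidence"],d["bbox"],u.mean(),v.mean())
for d in finder.cut_out("wrist","lock_pin")[:2]: print(d["confidence"],d["bbox"])
p=proj(place([b],q),"wrist",T)[0].astype(int)
x0,y0=max(p[0]-80,0),max(p[1]-75,0)
cv2.imwrite("pics/c2.png",cv2.resize(im[y0:y0+150,x0:x0+200,::-1],None,fx=4,fy=4,interpolation=cv2.INTER_CUBIC)); print(x0,y0)
E
```

```text
time: 19.1
eef_pos: [0.6033, -0.1562, 0.2845]
19.15 [ 0.6032 -0.1565  0.2848]
pin flush/9mm [[200.0962 261.3076]
 [196.1474 260.4867]]
knob mid [[129.4339 206.3293]
 [125.4498 204.6668]
 [123.8096 203.9823]
 [120.4456 202.5786]]
0.61 [84.7, 169.3, 165.6, 239.3] 124.84581060981655 203.19657907783838
79 143
```

View pics/c2.png

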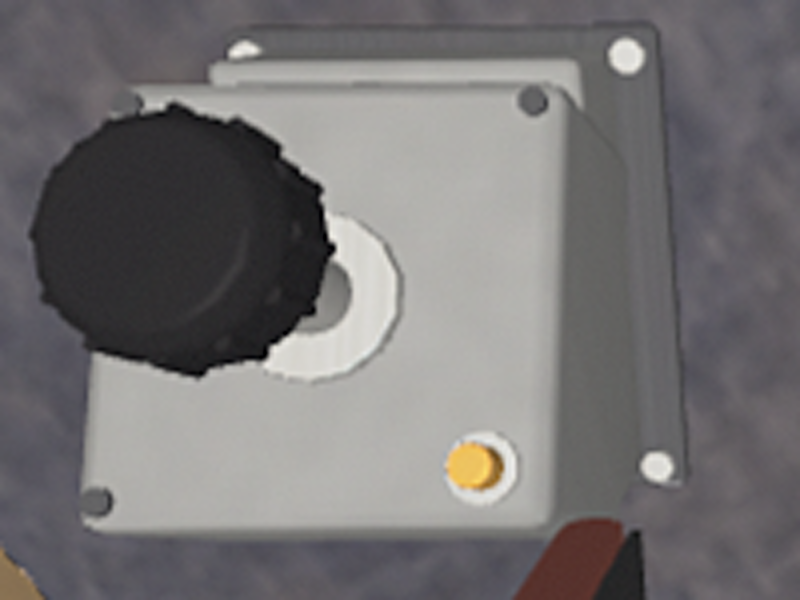

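The crop shows the pin still proud: its top (471,465) sits 12 px from the ring centre (483,468), about 7 mm. The knob is therefore not seated, so I'll measure its travel from the silhouette.

```bash
cat > k.py <<'E'
from h import *
def travel(T,im,q=[.5665,-.2783,-.2952]):
    b=np.array([-.008,0,.087]);n=np.array([-.423,0,.906]);e=np.array([.906,0,.423])
    a=np.linspace(0,2*np.pi,48)
    p=proj(place([b],q),"wrist",T)[0]; best=[]
    dark=(im.max(2)<75).astype(np.uint8); m0=np.zeros_like(dark); r=90
    y0,x0=max(int(p[1])-r,0),max(int(p[0])-r,0); m0[y0:y0+2*r,x0:x0+2*r]=1
    _,lab,st,_c=cv2.connectedComponentsWithStats(dark*m0)
    k=1+np.argmax(st[1:,4]); m=(lab==k)
    for t in np.arange(.008,.040,.0005):
        P=np.array([b+n*(h+t)+.0205*(np.cos(x)*e+np.sin(x)*np.array([0,1,0])) for h in (.018,.042) for x in a])
        hull=cv2.convexHull(proj(place(P,q),"wrist",T).astype(np.float32)); M_=np.zeros_like(dark); cv2.fillConvexPoly(M_,hull.astype(np.int32),1)
        best.append(((m&(M_>0)).sum()/(m|(M_>0)).sum(),t))
    print("IoU,travel",max(best),st[k])
E
python3 - <<'E'
from k import *
im,T=snap("wrist"); travel(T,im)
E
```

```text
IoU,travel (np.float64(0.8750869061413673), np.float64(0.016000000000000007)) [  87  168   76   69 3817]
```

Run:
```python
from h import *
s=monitor.observe();T=camT("wrist",s);q=[.5665,-.2783,-.2952]
b=np.array([-.008,0,.087]);n=np.array([-.423,0,.906]);e=np.array([.906,0,.423]);a=np.linspace(0,6.283,48)
for t in (.012,.015,.018,.021,.024):
    P=np.array([b+n*(h+t)+.0205*(np.cos(x)*e+np.sin(x)*np.array([0,1,0])) for h in (.018,.042) for x in a]); u=proj(place(P,q),"wrist",T)
    print(t,u.min(0),u.max(0),(u.min(0)+u.max(0))/2)
# face references: lower right screws etc. + collar outline
P=[b+.017*(np.cos(x)*e+np.sin(x)*np.array([0,1,0]))+.004*n for x in a]; u=proj(place(P,q),"wrist",T); print("collar",u.min(0),u.max(0))
print("obs collar right",79+402/4,"bottom",143+382/4)
P=[b+.046*i*e+[0,.047*j,0] for i in(-1,1) for j in (-1,1)]; print(proj(place(P,q),"wrist",T))
```

```text
0.012 [ 90.8559 172.2504] [169.5278 238.8407] [130.1918 205.5455]
0.015 [ 87.9031 170.8134] [167.7637 238.2859] [127.8334 204.5496]
0.018 [ 84.8739 169.3396] [165.9583 237.7179] [125.4161 203.5288]
0.021 [ 81.7651 167.8278] [164.11   237.1363] [122.9375 202.4821]
0.024 [ 78.5737 166.2763] [162.2174 236.5406] [120.3955 201.4084]
collar [135.4679 196.132 ] [178.8161 238.6916]
obs collar right 179.5 bottom 238.5
[[104.9457 162.9489]
 [220.3698 162.17  ]
 [ 95.6424 276.7078]
 [216.4213 275.9635]]
```

Knob travel is about 19 mm, where I let go, so it sits just short of the detent. I'll regrasp and ease it further.

```bash
python3 -m pendant '[[[0.018,-0.034,0,0],[0.036,-0.067,0,0],[0.054,-0.1,0,0],[0.068,-0.127,0.01,0],[0.056,-0.129,0.035,0],[0.04,-0.129,0.067,0],[0.03,-0.129,0.086,0],[0.028,-0.129,0.09,0]]]' | head -2
python3 -m pendant '[[[0,0,0,0],[0,0,0,0],[0,0,0,0],[0,0,0,0],[0,0,0,0],[0,0,0,0],[0,0,0,0],[0,0,0,0]]]' 0.35
python3 f.py
python3 -m pendant '[[[0.0002,0,-0.0005,0],[0.0004,0,-0.0009,0],[0.0004,0,-0.0009,0],[0.0004,0,-0.0009,0],[0.0004,0,-0.0009,0],[0.0004,0,-0.0009,0],[0.0004,0,-0.0009,0],[0.0004,0,-0.0009,0]]]' | tail -3; python3 f.py
```

```text
time: 19.97
eef_pos: [0.538, -0.2706, 0.1898]
time: 20.63
eef_pos: [0.5391, -0.2709, 0.1959]
eef_rot: [[-0.955, 0.296, 0.001], [0.296, 0.955, -0.002], [-0.002, -0.002, -1.0]]
wrist_force: [-1.8, -3.4, 4.2]
gripper_width: 0.0403
finger_force: 30.0
t 20.8333 travel mm 19.67 F.n 4.27 w 0.04
wrist_force: [1.6, -5.8, 3.2]
gripper_width: 0.0399
finger_force: 30.0
t 21.75 travel mm 19.5 F.n 0.77 w 0.0397
```

```bash
python3 -m pendant '[[[0.0002,0,-0.0005,0],[0.0004,0,-0.0009,0],[0.0004,0,-0.0009,0],[0.0004,0,-0.0009,0],[0.0004,0,-0.0009,0],[0.0004,0,-0.0009,0],[0.0004,0,-0.0009,0],[0.0004,0,-0.0009,0]]]' | tail -3; python3 f.py
```

```text
wrist_force: [2.1, -6.1, 2.3]
gripper_width: 0.0402
finger_force: 30.0
t 22.6667 travel mm 20.27 F.n -0.51 w 0.0402
```

```bash
python3 -m pendant '[[[0.0002,-0.0006,-0.0005,0],[0.0004,-0.0006,-0.0009,0],[0.0004,-0.0006,-0.0009,0],[0.0004,-0.0006,-0.0009,0],[0.0004,-0.0006,-0.0009,0],[0.0004,-0.0006,-0.0009,0],[0.0004,-0.0006,-0.0009,0],[0.0004,-0.0006,-0.0009,0]]]' | tail -3; python3 f.py
```

```text
wrist_force: [2.0, -5.2, 2.5]
gripper_width: 0.0398
finger_force: 30.0
t 23.5833 travel mm 21.48 F.n 0.58 w 0.0399
```

```bash
python3 -m pendant '[[[0.0002,-0.0005,-0.0005,0],[0.0004,-0.0005,-0.0009,0],[0.0004,-0.0005,-0.0009,0],[0.0004,-0.0005,-0.0009,0],[0.0004,-0.0005,-0.0009,0],[0.0004,-0.0005,-0.0009,0],[0.0004,-0.0005,-0.0009,0],[0.0004,-0.0005,-0.0009,0]]]' | tail -3; python3 f.py
```

```text
wrist_force: [4.9, -1.5, 5.8]
gripper_width: 0.0397
finger_force: 30.0
t 24.5 travel mm 23.13 F.n 2.68 w 0.04
```

```bash
python3 -m pendant '[[[0.0002,0,-0.0005,0],[0.0004,0,-0.0009,0],[0.0004,0,-0.0009,0],[0.0004,0,-0.0009,0],[0.0004,0,-0.0009,0],[0.0004,0,-0.0009,0],[0.0004,0,-0.0009,0],[0.0004,0,-0.0009,0]]]' | tail -3; python3 f.py
```

```text
wrist_force: [3.8, -1.1, 4.6]
gripper_width: 0.0402
finger_force: 30.0
t 25.4167 travel mm 24.13 F.n 2.7 w 0.0404
```

```bash
python3 -m pendant '[[[0.0002,0,-0.0005,0],[0.0004,0,-0.0009,0],[0.0004,0,-0.0009,0],[0.0004,0,-0.0009,0],[0.0004,0,-0.0009,0],[0.0004,0,-0.0009,0],[0.0004,0,-0.0009,0],[0.0004,0,-0.0009,0]]]' | tail -3; python3 f.py
```

```text
wrist_force: [6.4, -3.1, 3.2]
gripper_width: 0.0401
finger_force: 30.0
t 26.3333 travel mm 24.54 F.n -0.28 w 0.0401
```

```bash
python3 -m pendant '[[[0,0,0,0],[0,0,0,0],[0,0,0,0],[0,0,0,0],[0.005,0,-0.01,0],[0.012,0,-0.025,0],[0.025,0,-0.055,0],[0.035,0,-0.08,0]]]' 0.9
python3 -m pendant '[[[-0.02,0.035,-0.004,0],[-0.04,0.07,-0.004,0],[-0.055,0.1,-0.004,0],[-0.06,0.12,-0.004,0],[-0.06,0.129,-0.004,0],[-0.06,0.13,-0.004,0],[-0.06,0.13,-0.004,0],[-0.06,0.13,-0.004,0]]]' | head -2
python3 - <<'E'
from h import *
im,T=snap("wrist")
q=[.5665,-.2783,-.2952]
b=np.array([-.008,0,.087]);n=np.array([-.423,0,.906]);e=np.array([.906,0,.423])
pin=b+.034*e+[0,.034,0]
p=proj(place([b,pin],q),"wrist",T);x0,y0=max(int(p[0,0])-80,0),max(int(p[0,1])-75,0)
print("pin base in crop",(p[1]-[x0,y0])*4)
cv2.imwrite("pics/c3.png",cv2.resize(im[y0:y0+150,x0:x0+200,::-1],None,fx=4,fy=4,interpolation=cv2.INTER_CUBIC))
E
```

```text
time: 27.05
eef_pos: [0.5019, -0.2598, 0.2813]
eef_rot: [[-0.955, 0.295, -0.002], [0.295, 0.955, 0.001], [0.002, 0.0, -1.0]]
wrist_force: [0.1, -1.2, 0.4]
gripper_width: 0.0794
finger_force: 0.0
time: 27.72
eef_pos: [0.5981, -0.1548, 0.2846]
pin base in crop [484.3464 469.9935]
```

View pics/c3.png

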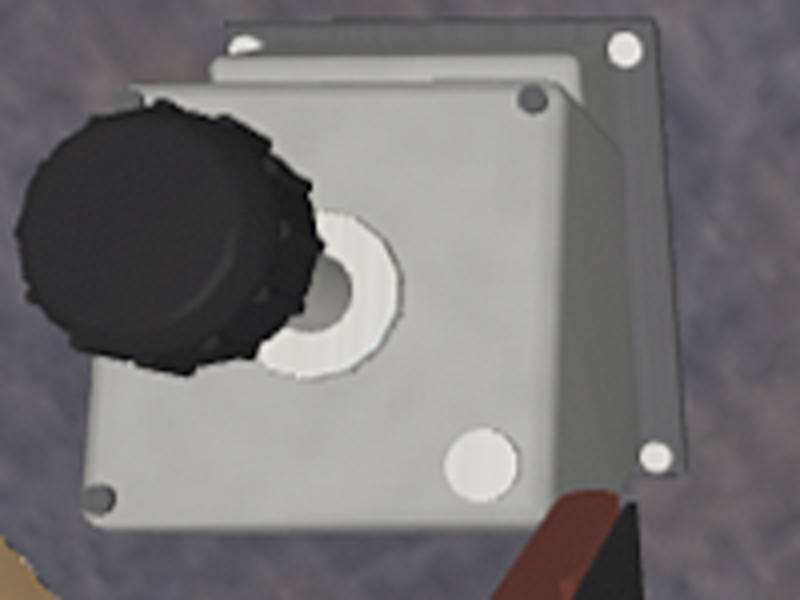

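The crop shows the pin flush: a plain white disc at (482,465). The knob is seated and released. On to the brush.

```bash
python3 -m pendant '[[[0.013,0.035,0,-0.05],[0.027,0.072,0,-0.1],[0.041,0.11,0,-0.168],[0.055,0.147,0,-0.168],[0.069,0.184,0,-0.168],[0.083,0.221,0,-0.168],[0.097,0.258,0,-0.168],[0.11,0.294,0,-0.168]]]' 1 | head -3
python3 - <<'E'
from h import *
s=monitor.observe();R=s["eef_rot"];print(s["eef_pos"],R.T@(np.array([.571,.315,.285])-s["eef_pos"]))
E
```

```text
time: 28.43
eef_pos: [0.58, 0.16, 0.2847]
eef_rot: [[-0.991, 0.133, 0.001], [0.133, 0.991, -0.0], [-0.001, 0.0, -1.0]]
[0.58   0.16   0.2847] [ 0.0296  0.1524 -0.0004]
```

```bash
python3 -m pendant '[[[0.008,0.037,0.01,0],[0.016,0.075,0.02,0],[0.023,0.11,0.02,0],[0.028,0.135,0.02,0],[0.029,0.148,0.02,0],[0.029,0.151,0.02,0],[0.029,0.151,0.02,0],[0.029,0.151,0.02,0]]]' | head -2
python3 - <<'E'
from h import *
im,T=snap("wrist","w2");np.save("T2.npy",T)
s=monitor.observe();print(s["time"],s["eef_pos"])
for d in finder.cut_out("wrist","bench_brush")[:2]: print(d["confidence"],d["bbox"],cv2.minAreaRect(np.argwhere(d["region"])[:,::-1].astype(np.float32)))
br=[[.048,.01,.084],[.048,-.01,.084],[-.048,.01,.084],[-.048,-.01,.084],[.065,.018,.038],[.065,-.018,.038],[-.065,.018,.038],[-.065,-.018,.038]]
print(proj(place(br,[.571,.315,-.13]),"wrist",T))
E
```

```text
time: 29.1
eef_pos: [0.5723, 0.3113, 0.2644]
29.15 [0.5723 0.3112 0.2645]
0.96 [308.8, 142.9, 355.0, 291.6] ((327.26849365234375, 217.20428466796875), (43.47766876220703, 146.83848571777344), 3.5763344764709473)
0.23 [6.6, 297.9, 77.1, 326.5] ((41.5, 311.5), (27.0, 69.0), 90.0)
[[337.2246 288.645 ]
 [311.9479 288.7354]
 [338.4372 165.9343]
 [310.4516 166.0488]
 [343.5641 283.8258]
 [304.6903 283.9656]
 [345.7909 138.8052]
 [302.0142 138.9894]]
```

View pics/w2.png

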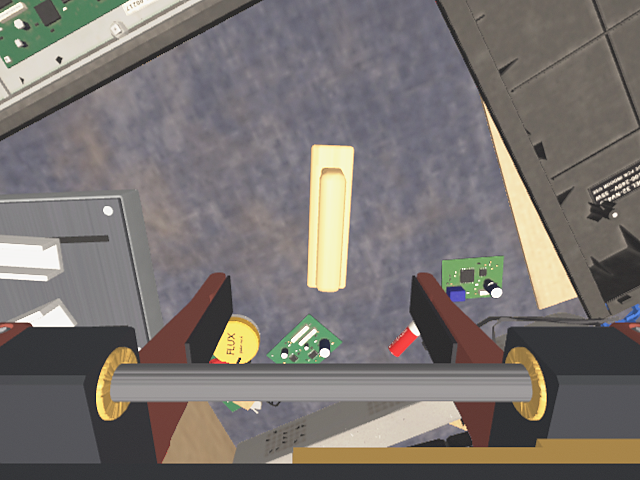

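Brush at the centre: back corners (312,145), (354,147), (346,288), (308,287), and the bar from (332,170) to (328,291).

Run:
```python
from h import *
T=np.load("T2.npy")
br=[[.048,0,.084],[-.048,0,.084],[.065,.018,.038],[.065,-.018,.038],[-.065,.018,.038],[-.065,-.018,.038]]
q=fit(br,np.array([[328,291],[332,169],[346,288],[308,287],[354,147],[312,145]]),[.571,.315,-.13],"wrist",T)
s=monitor.observe();R=s["eef_rot"]
print("shift",R.T@(np.array([q[0],q[1],.071])-s["eef_pos"])-[0,0,.061],"turn",-(q[2]-np.arctan2(-R[0,1],R[1,1])))
```

```text
fit [ 0.5753  0.3191 -0.1646] res [0.3 1.9 1.2 2.2 0.1 0.1 0.7 0.  0.  2.8 1.5 2.1]
shift [-0.0018  0.0083  0.1326] turn 0.030494654723499687
```

```bash
python3 -m pendant '[[[-0.001,0.004,0.03,0.03],[-0.002,0.008,0.065,0.03],[-0.002,0.008,0.095,0.03],[-0.002,0.008,0.115,0.03],[-0.002,0.008,0.126,0.03],[-0.002,0.008,0.13,0.03],[-0.002,0.008,0.1315,0.03],[-0.002,0.008,0.1315,0.03]]]' | head -2
python3 -m pendant '[[[0,0,0,0],[0,0,0,0],[0,0,0,0],[0,0,0,0],[0,0,0,0],[0,0,0,0],[0,0,0,0],[0,0,0,0]]]' 0.1
python3 - <<'E'
from h import *
qb=np.array([.6006,.0437,-.0837]); s=monitor.observe();R=s["eef_rot"];p=s["eef_pos"]; yaw=np.arctan2(-R[0,1],R[1,1])
print("yaw",yaw,"turn to bed",-(qb[2]-yaw))
for n,b in [("start",(.001,.115)),("end",(.001,-.085))]:
    w=place([[*b,0]],qb)[0]; print(n,w,"tool shift xy",(R.T@(w-p))[:2])
c,sn=np.cos(qb[2]-yaw),np.sin(qb[2]-yaw)
E
```

```text
time: 29.87
eef_pos: [0.5754, 0.3205, 0.1343]
time: 30.53
eef_pos: [0.5747, 0.3208, 0.1326]
eef_rot: [[-0.987, 0.161, -0.0], [0.161, 0.987, -0.0], [0.0, -0.0, -1.0]]
wrist_force: [0.0, -0.2, -0.3]
gripper_width: 0.038
finger_force: 0.0
yaw -0.1617231019265292 turn to bed -0.0780231019265292
start [0.6112 0.1582 0.    ] tool shift xy [-0.0622 -0.1545]
end [ 0.5945 -0.0411  0.    ] tool shift xy [-0.0778 -0.3539]
```

```bash
python3 -m pendant '[[[0,0,0,0],[0,0,0,0],[0,0,0,0],[0,0,0,0],[0,0,-0.012,0],[0,0,-0.03,0],[0,0,-0.045,0],[0,0,-0.048,0]]]'
python3 -m pendant '[[[-0.01,-0.025,0,-0.03],[-0.025,-0.06,0,-0.06],[-0.039,-0.096,0,-0.078],[-0.05,-0.125,0,-0.078],[-0.058,-0.145,0,-0.078],[-0.062,-0.153,0,-0.078],[-0.062,-0.154,0,-0.078],[-0.062,-0.154,0.001,-0.078]]]'
python3 - <<'E'
from h import *
im,T=snap("scene","s3"); s=monitor.observe();print(s["time"],s["eef_pos"],s["gripper_width"],s["finger_force"],s["wrist_force"])
qb=np.array([.6006,.0437,-.0837]);R=s["eef_rot"]
w=place([[.0,-.09,0]],qb)[0];print((R.T@(w-s["eef_pos"]))[:2],"bed yaw err",qb[2]-np.arctan2(-R[0,1],R[1,1]))
cv2.imwrite("pics/s3c.png",cv2.resize(im[170:330,190:390,::-1],None,fx=3.75,fy=3.75))
E
```

```text
time: 31.2
eef_pos: [0.5755, 0.3212, 0.1846]
eef_rot: [[-0.987, 0.161, 0.004], [0.161, 0.987, 0.002], [-0.004, 0.003, -1.0]]
wrist_force: [1.0, 0.3, -1.9]
gripper_width: 0.0199
finger_force: 30.0
time: 31.87
eef_pos: [0.611, 0.1591, 0.1796]
eef_rot: [[-0.996, 0.084, -0.0], [0.084, 0.996, 0.001], [0.0, 0.001, -1.0]]
wrist_force: [0.3, 1.0, -2.9]
gripper_width: 0.02
finger_force: 30.0
31.9167 [0.6108 0.1598 0.1792] 0.019952830343359252 29.998780488967896 [-0.2872  0.0399 -3.1794]
[ 0.0004 -0.2067] bed yaw err -0.0004944812698210871
```

View pics/s3c.png

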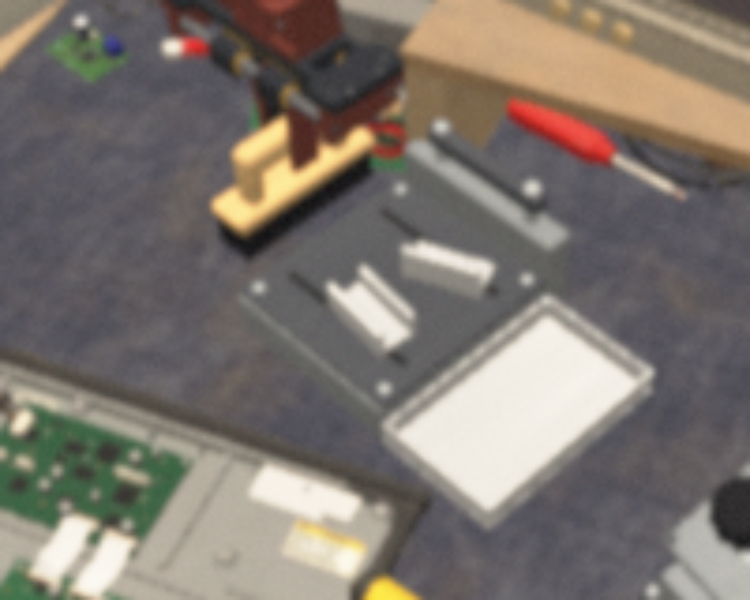

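The brush is gripped level at (290,190), behind both offcuts on the bed.

```bash
python3 -m pendant '[[[0,-0.01,0.002,0],[0,-0.03,0.003,0],[0,-0.045,0.003,0],[0,-0.055,0.003,0],[0,-0.064,0.003,0],[0,-0.074,0.003,0],[0,-0.084,0.003,0],[0,-0.094,0.003,0]]]'
python3 -m pendant '[[[0,-0.01,0,0],[0,-0.02,0,0],[0,-0.031,0,0],[0,-0.042,0,0],[0,-0.054,0,0],[0,-0.066,0,0],[0,-0.078,0,0],[0,-0.088,0,0]]]'
python3 - <<'E'
from h import *
im,T=snap("scene"); s=monitor.observe();print(s["time"],s["eef_pos"],s["gripper_width"],s["wrist_force"])
cv2.imwrite("pics/s4.png",cv2.resize(im[170:330,190:390,::-1],None,fx=3.75,fy=3.75))
E
```

```text
time: 32.58
eef_pos: [0.6032, 0.0646, 0.1768]
eef_rot: [[-0.997, 0.083, 0.0], [0.083, 0.997, 0.001], [-0.0, 0.001, -1.0]]
wrist_force: [0.7, 1.7, -2.6]
gripper_width: 0.0197
finger_force: 30.0
time: 33.25
eef_pos: [0.5957, -0.024, 0.1767]
eef_rot: [[-0.996, 0.084, 0.0], [0.084, 0.996, -0.0], [-0.0, -0.0, -1.0]]
wrist_force: [0.4, 2.0, -1.9]
gripper_width: 0.0196
finger_force: 30.0
33.3 [ 0.5956 -0.0257  0.1766] 0.019656995944007837 [-0.0888 -0.7305 -2.3417]
```

View pics/s4.png

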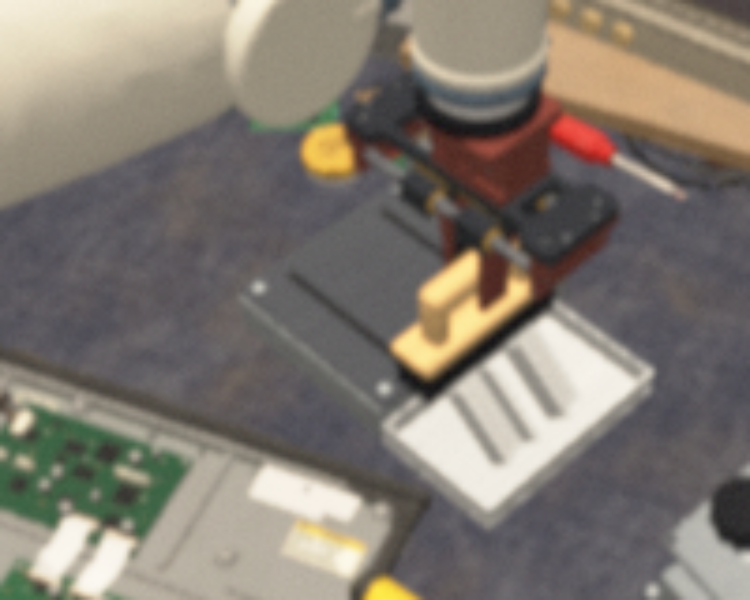

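The picture shows both offcuts in the tray, channel at (490,415) and angle at (545,380), and the bed is clear. Now the brush goes back to the +y side.

```bash
python3 -m pendant '[[[0,0.01,-0.02,0],[0.005,0.045,-0.025,0],[0.01,0.085,-0.025,0],[0.017,0.125,-0.025,0],[0.023,0.165,-0.025,0],[0.03,0.205,-0.025,0],[0.03,0.24,-0.025,0],[0.03,0.262,-0.025,0]]]' | head -2
python3 -m pendant '[[[0,0.01,0,0],[0,0.015,0.01,0],[0,0.015,0.035,0],[0,0.015,0.055,0],[0,0.015,0.063,0],[0,0.015,0.066,0],[0,0.015,0.068,0],[0,0.015,0.068,0]]]'
python3 - <<'E'
from h import *
s=monitor.observe();print(s["time"],s["eef_pos"],s["wrist_force"])
im,T=snap("top"); 
for k in ["angle_offcut","channel_offcut","bench_brush","knob_grip"]:
    for d in finder.cut_out("top",k)[:2]: print(k,d["confidence"],d["bbox"])
qb=[.6006,.0437,-.0837]
print("tray px",proj(place([[.082,-.06,.02],[.082,-.16,.02],[-.082,-.06,.02],[-.082,-.16,.02]],qb),"top").round())
cv2.imwrite("pics/t4.png",cv2.resize(im[130:330,150:490,::-1],None,fx=2.35,fy=2.35,interpolation=cv2.INTER_CUBIC))
E
```

```text
time: 33.97
eef_pos: [0.5872, 0.2443, 0.2014]
time: 34.63
eef_pos: [0.5896, 0.2553, 0.1343]
eef_rot: [[-0.996, 0.085, 0.001], [0.085, 0.996, 0.0], [-0.001, 0.0, -1.0]]
wrist_force: [-0.8, 0.3, -3.0]
gripper_width: 0.0199
finger_force: 30.0
34.6333 [0.5896 0.2553 0.1343] [-0.7712  0.3335 -3.0272]
angle_offcut 0.82 [440.3, 161.1, 472.2, 182.8]
angle_offcut 0.55 [328.2, 219.0, 355.9, 232.6]
channel_offcut 0.76 [326.3, 241.1, 353.3, 259.6]
bench_brush 0.94 [196.9, 208.3, 218.5, 270.8]
knob_grip 0.88 [437.3, 244.6, 461.1, 266.5]
tray px [[325. 200.]
 [369. 203.]
 [321. 271.]
 [365. 274.]]
```

View pics/t4.png

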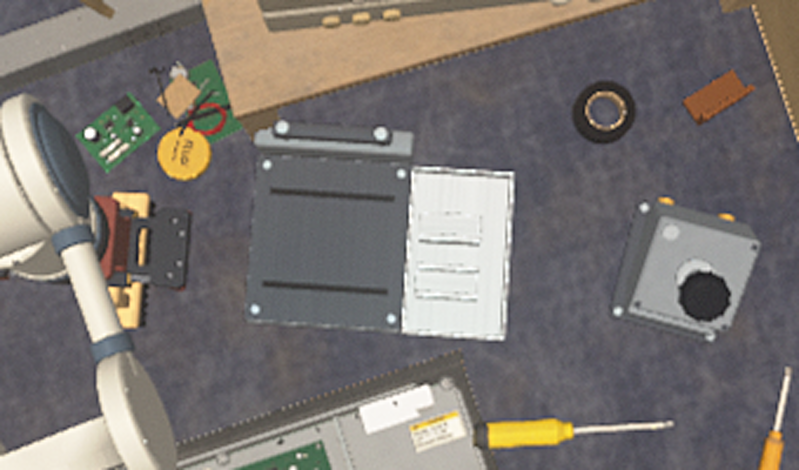

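Both offcuts lie inside the tray: channel (447,282), angle (450,228). Set the brush down, release it, rise.

```bash
python3 -m pendant '[[[0,0,0.0013,0],[0,0,0.0013,0],[0,0,0.0013,0],[0,0,0.0013,0],[0,0,0.0013,0],[0,0,0.0013,0],[0,0,0.0013,0],[0,0,0.0013,0]]]'
python3 -m pendant '[[[0,0,0,0],[0,0,0,0],[0,0,0,0],[0,0,-0.005,0],[0,0,-0.02,0],[0,0,-0.05,0],[0,0,-0.085,0],[0,0,-0.115,0]]]' 0.75
python3 - <<'E'
from h import *
s=monitor.observe();R=s["eef_rot"];print(s["time"],s["gripper_width"],s["wrist_force"])
print(R.T@(np.array([.5144,-.2625,.25])-s["eef_pos"]),"turn",.2952+np.arctan2(-R[0,1],R[1,1]))
E
```

```text
time: 35.55
eef_pos: [0.5892, 0.256, 0.1325]
eef_rot: [[-0.996, 0.084, 0.0], [0.084, 0.996, 0.0], [-0.0, 0.0, -1.0]]
wrist_force: [0.1, 0.8, -2.4]
gripper_width: 0.0201
finger_force: 30.0
time: 36.22
eef_pos: [0.589, 0.2558, 0.2497]
eef_rot: [[-0.996, 0.084, 0.001], [0.084, 0.996, 0.0], [-0.001, 0.0, -1.0]]
wrist_force: [-0.4, -0.6, -0.5]
gripper_width: 0.0657
finger_force: 0.0
36.2167 0.0656966936256203 [-0.4006 -0.6133 -0.5142]
[ 0.0309 -0.5228 -0.0005] turn 0.2113820272484528
```

```bash
python3 -m pendant '[[[0.002,-0.025,0,0.05],[0.004,-0.06,0,0.1],[0.007,-0.1,0,0.15],[0.01,-0.14,0,0.2],[0.012,-0.18,0,0.211],[0.014,-0.22,0,0.211],[0.016,-0.26,0,0.211],[0.018,-0.3,0,0.211]]]' 0 | head -2
python3 - <<'E'
from h import *
im=imaging.get_image("top")
for d in finder.cut_out("top","bench_brush")[:1]: print(d["confidence"],d["bbox"])
cv2.imwrite("pics/t5.png",im[180:300,140:320,::-1])
s=monitor.observe();R=s["eef_rot"];print(s["time"],s["eef_pos"],s["gripper_width"],s["wrist_force"])
print(R.T@(np.array([.5144,-.2625,.245])-s["eef_pos"]),"turn",.2952+np.arctan2(-R[0,1],R[1,1]))
br=[[.065,-.018,.038],[-.065,-.018,.038],[.048,.01,.084],[-.048,.01,.084]]; print(proj(place(br,[.589,.256,-.084]),"top"))
E
```

```text
time: 36.88
eef_pos: [0.5454, -0.0432, 0.2483]
0.73 [192.9, 211.7, 217.5, 267.2]
36.9833 [ 0.5453 -0.0466  0.2482] 0.00825968530378619 [ 0.6006  0.5606 -0.7276]
[-0.0346 -0.2154  0.0037] turn -0.006139757952437985
[[213.2504 212.7157]
 [208.4499 269.8556]
 [194.7009 216.1217]
 [190.8134 260.2128]]
```

```bash
python3 -m pendant '[[[-0.006,-0.037,0,-0.006],[-0.012,-0.077,0,-0.006],[-0.019,-0.118,0,-0.006],[-0.025,-0.155,0,-0.006],[-0.031,-0.185,0,-0.006],[-0.034,-0.208,0.001,-0.006],[-0.035,-0.215,0.002,-0.006],[-0.035,-0.215,0.003,-0.006]]]' | head -2
python3 - <<'E'
from h import *
imaging.get_image("wrist");imaging.get_image("wrist")
s=monitor.observe();R=s["eef_rot"];print(s["time"],s["eef_pos"],s["wrist_force"])
print(R.T@(np.array([.5144,-.2625,.245])-s["eef_pos"]),"to home",R.T@(np.array([.5322,-.2679,.2051])-s["eef_pos"]))
E
```

```text
time: 37.65
eef_pos: [0.517, -0.2584, 0.2444]
37.75 [ 0.5174 -0.2563  0.2443] [ 0.5684  0.0121 -0.1992]
[ 0.0011 -0.0068 -0.0007] to home [-0.0175 -0.0069  0.0392]
```

```bash
python3 -m pendant '[[[0,-0.004,0,0],[0,-0.007,0,0],[-0.002,-0.007,0.005,0],[-0.004,-0.007,0.01,0],[-0.007,-0.007,0.016,0],[-0.01,-0.007,0.022,0],[-0.012,-0.007,0.027,0],[-0.014,-0.007,0.031,0]]]'
python3 -m pendant '[[[-0.001,0,0.003,0],[-0.003,0,0.006,0],[-0.004,0,0.009,0],[-0.005,0,0.012,0],[-0.005,0,0.012,0],[-0.005,0,0.012,0],[-0.005,0,0.012,0],[-0.005,0,0.012,0]]]'
```

```text
time: 38.42
eef_pos: [0.5285, -0.2677, 0.214]
eef_rot: [[-0.959, 0.284, -0.0], [0.284, 0.959, 0.0], [0.0, 0.0, -1.0]]
wrist_force: [-5.2, 2.2, 7.9]
gripper_width: 0.0005
finger_force: 4.6
time: 39.08
eef_pos: [0.5324, -0.2688, 0.2056]
eef_rot: [[-0.959, 0.285, -0.0], [0.285, 0.959, -0.0], [0.0, -0.0, -1.0]]
wrist_force: [-13.1, 6.8, 20.4]
gripper_width: 0.0001
finger_force: 12.8
```

```bash
python3 -m pendant '[[[0.005,0,-0.012,0],[0.012,0,-0.03,0],[0.018,0,-0.05,0],[0,0.03,-0.07,0],[-0.02,0.06,-0.08,0],[-0.04,0.1,-0.08,0],[-0.04,0.13,-0.08,0],[-0.04,0.13,-0.08,0]]]' | head -2
python3 - <<'E'
from h import *
im,T=snap("wrist");s=monitor.observe();print(s["time"],s["eef_pos"],s["wrist_force"])
q=[.5665,-.2783,-.2952]
b=np.array([-.008,0,.087]);n=np.array([-.423,0,.906]);e=np.array([.906,0,.423]);a=np.linspace(0,6.283,48)
for t in (0,.003,.006,.01):
    P=np.array([b+n*(h+t)+.0205*(np.cos(x)*e+np.sin(x)*np.array([0,1,0])) for h in (.018,.042) for x in a]); u=proj(place(P,q),"wrist",T)
    print(t,u.min(0),u.max(0),(u.min(0)+u.max(0))/2)
d=finder.cut_out("wrist","knob_grip")[0];print(d["confidence"],d["bbox"])
p=proj(place([b],q),"wrist",T)[0];x0,y0=max(int(p[0])-90,0),max(int(p[1])-70,0);c=im[y0:y0+130,x0:x0+170]
m=c.max(2)<75;_,l,st,_2=cv2.connectedComponentsWithStats(m.astype(np.uint8));k=1+np.argmax(st[1:,4]);print("dark",st[k][:4]+[x0,y0,0,0])
w=cv2.resize(c[:,:,::-1],(528,404)); t=cv2.imread("pics/t5.png"); t=cv2.resize(t,(270,404//1))
cv2.imwrite("pics/fin.png",np.hstack([w,t]))
E
```

```text
time: 39.75
eef_pos: [0.6109, -0.1508, 0.2802]
39.8 [ 0.6099 -0.1533  0.2802] [0.1871 0.1477 0.3561]
0 [ 83.916 167.087] [161.8263 232.9131] [122.8711 200.    ]
0.003 [ 80.9801 165.6063] [160.0511 232.2929] [120.5156 198.9496]
0.006 [ 77.9697 164.0886] [158.235  231.6582] [118.1024 197.8734]
0.01 [ 73.8348 162.0048] [155.7476 230.7887] [114.7912 196.3967]
0.83 [87.7, 168.9, 160.0, 232.9]
dark [ 88 167  72  65]
```

View pics/fin.png

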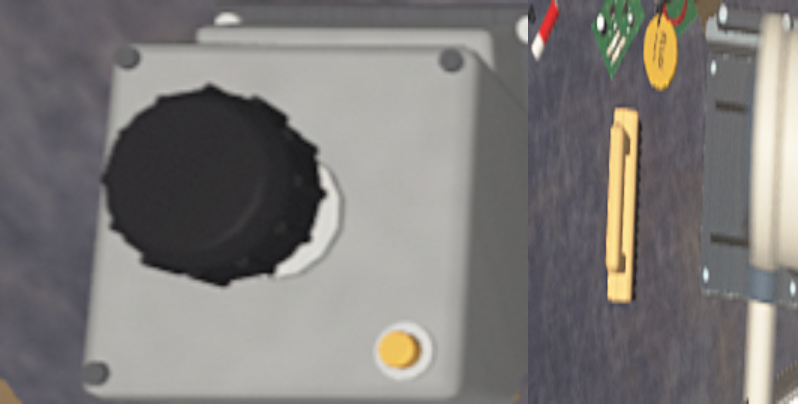

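The knob is home: its outline centre (124,200) matches 0 mm travel, and the pin is proud again. The brush stands upright beside the punch.

```bash
python3 -c "
from station import workorder; print(workorder.sign_off())"
```

```text
the job is handed in; nothing more can be done
None
```

The job is handed in at about 40 s of the 72 s limit; no verdict came back. The knob seated on its on detent on the second pull (pin flush), both offcuts were swept into the tray, the brush stands bristles down beside the punch, and the knob is back home.

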